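Clamp a round bar in the V-blocks

TASK

Take the long round steel bar from the wooden rack (not the thin square bar or the short stub) and lay it gently into the pair of V-blocks so that it sticks out about equally at both ends. Then swing the clamp strap by its black knob all the way round until it lies straight across the bar, and let go.

Things in the scene. Friction and masses are not known exactly. Their poses are not given: they have to be found in the camera images.
- bar_mid (a point): Centre of the wanted round steel bar, 26 mm diameter, 160 mm long, 0.67 kg, level; x runs along it. It lies in one of 3 slots, 95 mm apart, of a wooden rack; the others hold a thin 16 mm square bar 160 mm long and a round stub 26 x 95 mm. Two battens 60 mm apart carry it, tops 30 mm above the bench, with 8 mm stops beside the bar; fingers fit between them, down to a 6 mm board.
- vee_seat (a point): Centre of the bar once seated in the V-blocks, 53.4 mm above the bench; x along the grooves, z up. Two grey V-blocks, 30 mm long, 62 mm wide, centred at x = -55 and +55 mm on a 12 mm base plate; 90 degree grooves 36 mm wide at the top, level with this point. Strap hinge: vertical 20 mm post at x +55, y -50 mm; its bolt head ends 34 mm above this point.
- strap (a joint): Dark steel clamp strap, 24 mm wide, 10 mm thick, turning level about the post, underside 16 mm above vee_seat (3 mm over the seated bar). Radians: 0 = shut at its stop, pointing along +y of vee_seat, across the bar; grows opening, clockwise from above; 1.57 points along +x, beside the bar; stop at 2.1. Stays where left; about 1 N at the knob moves it.
- strap_knob (a point): Half-way up the upright black round knob on the strap's free end, 16 mm diameter, 45 mm tall, this point 22 mm above the strap's top; 90 mm from the hinge axis. It turns with the strap.
There are look-alikes about, which are no part of the job. What is shaped like the part that bears bar_mid but orange is not meant.

How it is judged:
By the outcome, as a careful person would: the job done as asked, in the order asked, and still so for the second after the job is handed in, with the robot touching nothing.
It also fails if it takes over 54 s, if anything falls off the work surface, if the arm or the gripper's body presses on something with over 40 N, if the wrist force passes 120 N, or if a joint passes its speed limit or range.

ROBOT

A 7-joint arm with a two-finger parallel gripper is mounted at the origin on the work surface. World frame = base frame: x ahead of the robot, y to its left, z up, the work surface at z = 0. Lengths are in m, angles in rad, forces in N, time in s.
With the tool pointing down it reaches from about 0.4 to 0.875 m from the base axis. Payload 19.3 kg.
Tool frame: the origin (TCP) lies on the centre line of the jaws, within the pads' length; the fingertips stand 14 mm ahead of it and the grasp point (between the pads) lies 5 mm behind it; x points along the fingers, y is the direction in which the jaws open and shut, and the axes are right-handed (so a half turn about x gives the same grasp; the last joint's range is limited). The gripper opens to 85 mm and grips with 20 to 120 N. Pads are 22 mm wide; open, the fingers measure 114 mm over their backs; the gripper's body (76 mm by 85 mm) begins 54 mm behind the grasp point. The pads swing forward as they close: fully open they stand 13 mm farther back than shut.
Start: joints at [-1.37, 0.521, -0.036, 1.599, 0.021, 1.021, -0.113], TCP at [0.167, 0.602, 0.215] pointing down, gripper open.
Joint ranges: [-2.91, 2.91], [-0.3, 2.13], [-1.5, 1.42], [0.17, 2.43], [-1.26, 4.41], [0.16, 1.93], [-2.52, 2.52]. Speed limits (rad/s): [1.89, 1.89, 2.39, 2.39, 3.01, 3.01, 3.01].

INTERFACE

Orientations are given as [roll, pitch, yaw] about the fixed x, y, z axes, in that order (R = Rz(yaw) Ry(pitch) Rx(roll)).
In Python, from workcell import monitor, optics, bot gives the robot as it stands.
- The arm moves only by the tool arm_command, never from a script. Its arguments are lists of equal length, an entry for each row: "delta_pos": the shift along the tool's x, y, z as a fraction of full scale, a list of three; "rotation": the turn, a rotation vector about the tool's x, y, z as a fraction of full scale, a list of three. In form: {"delta_pos": [[dx, dy, dz], ...], "rotation": [[wx, wy, wz], ...]}. A call has 1 to 10 rows; each row shifts and turns the pose as measured when the row begins, along the tool's axes as they then stand; what a row does not reach is not made up. Full scale, the value 1, is 30 mm for a shift and 6 degrees for a turn. A row lasts 1/10 s, in which the tool goes at most 50 mm and 8.59 degrees, less where a joint would pass 70% of its speed; a pose out of reach is approached as far as the arm can. A call with a number of a shift or a turn outside -1 to 1 is refused whole. A call with a gripper value outside its range is refused whole. "gripper" is the closure, from -1 (fully open) to 1 (shut), so that 0 is half open, set as the call begins (left out, the last holds). The fingers move at their own pace and stop on an object; "grip_force" is the grip in N (left out, the last holds). Time passes only in rows, so rows that do not move let the fingers close. It gives the time, the measured TCP pose, the force and the opening at its end, in the units of the state.
- monitor.observe(): the state, without advancing time (a new reading comes with each control period).
- optics.grab_frame(name): name is "scene" or "top"; returns the picture (480x640x3 uint8, red, green, blue); there is no depth.
- optics.camera_params(name): a dict with "fx", "fy", "cx", "cy" (pixels), "dist_coeffs" ([k1, k2, p1, p2, k3] as OpenCV has them; the pictures are not rectified), "origin" and "rotation" of the camera in the world. Camera axes: x right, y down, z forward; pixel columns grow to the right and rows downward; lengths in m; the calibration is good to about 2 mm. A picture is of the moment at which its call begins. camera_params takes no time and is no camera call.
- bot.job_done(): hands the job in, once; it reports no verdict.
The state is a dict: "clock": time; "qpos": joint angles; "qd": joint speeds; "joint_efforts": joint torques, N m; "position": TCP position; "tool_rot": TCP orientation; "force": force on the tool from outside, world axes, zero at the start; "moment": the same for the moment, N m; "grip_width": finger opening in m.
Only numpy, scipy, OpenCV 4.12 (cv2) and the standard library are available. Lean on these libraries where they do the work, as an engineer would, in place of code of your own. Each camera call takes 0.05 s, during which the arm holds its last target. There are 200 camera calls.

## Working session

There is one attempt and no reset: what is moved stays moved. The work goes in short steps, Python scripts to look and compute and a tool call to move; the robot and the scene stay as the last step left them, time stands still between calls to the robot, and variables do not carry over. Pictures are saved under pics/ and viewed, about 8 in all and at most 12, crops included, and the job is handed in when it is done.

Besides the shell and the picture viewer there is one more tool, called after "Request:" as a command line: name --argument value ..., lists and objects as JSON in quotes. arm_command: Moves the arm, as the interface text tells. Its arguments: {"type":"object","properties":{"delta_pos":{"type":"array","items":{"type":"array","items":{"type":"number"}}},"rotation":{"type":"array","items":{"type":"array","items":{"type":"number"}}},"gripper":{"type":"number"},"grip_force":{"type":"number"}},"required":["delta_pos","rotation"]}

```bash
mkdir -p pics; ls; python3 - <<'E'
from workcell import monitor, optics, bot
import cv2,json
s=monitor.observe(); print(s)
for n in("scene","top"):
    p=optics.camera_params(n); print(n,p)
    cv2.imwrite(f"pics/{n}0.png",optics.grab_frame(n)[:,:,::-1])
E
```

```text
pics
{'clock': 0.0, 'qpos': array([-1.37022548,  0.5220327 , -0.03634132,  1.59996392,  0.02118298,
        1.02110312, -0.11282043]), 'qd': array([-0.00013664, -0.00048301,  0.00076963, -0.0015574 ,  0.000687  ,
       -0.00053852,  0.00042341]), 'joint_efforts': array([-5.32435515e-04, -9.27083874e+01,  1.97979301e+00, -3.69957411e+01,
        1.78706681e-02,  7.65691133e-03,  3.89612950e-06]), 'position': array([0.16710353, 0.60189565, 0.21442972]), 'tool_rot': array([-1.5192201 ,  1.5696734 , -1.79001897]), 'force': array([-1.09333595, -0.06165156, -0.39191744]), 'moment': array([ 0.00273127,  0.00448926, -0.0135369 ]), 'grip_width': 0.08499414781562303}
scene {'fx': 463.8737833197155, 'fy': 463.8737833197155, 'cx': 327.10130285976254, 'cy': 243.06040438274033, 'dist_coeffs': array([0.031401, 0.      , 0.      , 0.      , 0.      ]), 'origin': array([ 1.17464888, -0.11118321,  0.82275251]), 'rotation': array([-2.41034634,  0.00752565,  1.60583959])}
top {'fx': 482.7910569441849, 'fy': 482.7910569441849, 'cx': 317.34541944971244, 'cy': 239.28704580283252, 'dist_coeffs': array([-0.0268298,  0.       ,  0.       ,  0.       ,  0.       ]), 'origin': array([ 0.47522072, -0.1365448 ,  1.20347695]), 'rotation': array([-3.09744705,  0.00750464, -1.5688168 ])}
```

View pics/scene0.png

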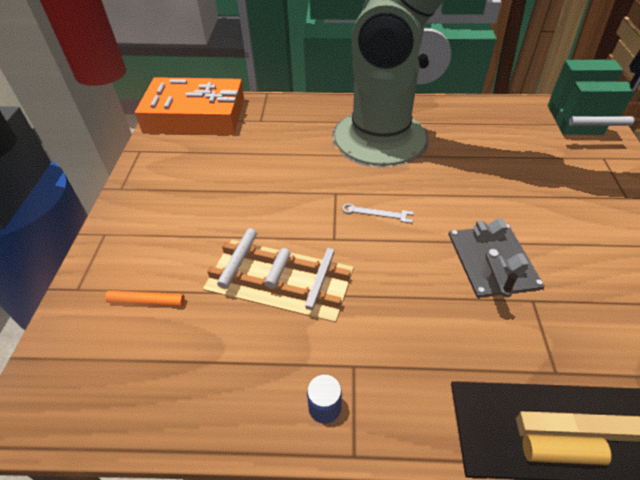

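View pics/top0.png

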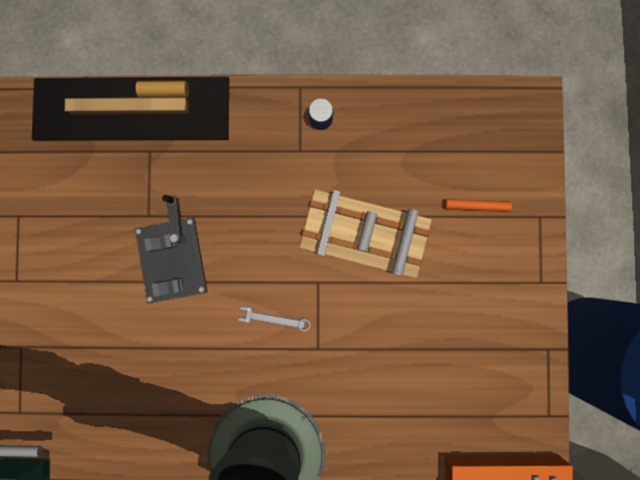

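```bash
cat > h.py <<'E'
import numpy as np,cv2
from scipy.spatial.transform import Rotation as R
from workcell import monitor, optics, bot
def ray(n,uv):
    p=optics.camera_params(n); K=np.array([[p['fx'],0,p['cx']],[0,p['fy'],p['cy']],[0,0,1]])
    q=cv2.undistortPoints(np.array(uv,float).reshape(-1,1,2),K,p['dist_coeffs'])[:,0]
    M=R.from_euler('xyz',p['rotation']).as_matrix()
    return p['origin'],np.c_[q,np.ones(len(q))]@M.T
def onz(n,uv,z):
    o,d=ray(n,uv); return o+d*((z-o[2])/d[:,2])[:,None]
def proj(n,X):
    p=optics.camera_params(n); K=np.array([[p['fx'],0,p['cx']],[0,p['fy'],p['cy']],[0,0,1]])
    M=R.from_euler('xyz',p['rotation']).as_matrix()
    c=(np.atleast_2d(X)-p['origin'])@M
    return cv2.projectPoints(c,np.zeros(3),np.zeros(3),K,p['dist_coeffs'])[0][:,0]
def tri(u1,u2):
    o1,d1=ray('top',u1);o2,d2=ray('scene',u2);d1=d1[0];d2=d2[0]
    A=np.c_[d1,-d2];s=np.linalg.lstsq(A,o2-o1,rcond=None)[0]
    a=o1+s[0]*d1;b=o2+s[1]*d2;return (a+b)/2,np.linalg.norm(a-b)
E
python3 - <<'E'
from h import *
im=cv2.imread('pics/top0.png'); sc=cv2.imread('pics/scene0.png')
for n,I,(x0,y0,x1,y1) in(('top',im,(295,180,440,285)),('scene',sc,(200,215,360,320))):
    hsv=cv2.cvtColor(I,cv2.COLOR_BGR2HSV); m=np.zeros(I.shape[:2],np.uint8)
    m[y0:y1,x0:x1]=((hsv[y0:y1,x0:x1,1]<60)&(hsv[y0:y1,x0:x1,2]>60))*255
    for c in cv2.findContours(m,0,2)[0]:
        if cv2.contourArea(c)<60: continue
        r=cv2.minAreaRect(c); mo=cv2.moments(c); cen=(mo['m10']/mo['m00'],mo['m01']/mo['m00'])
        b=cv2.boxPoints(r); o=np.argsort([np.linalg.norm(b[0]-b[1]),np.linalg.norm(b[1]-b[2])])
        e=np.array([(b[0]+b[1])/2,(b[2]+b[3])/2]) if o[0]==0 else np.array([(b[1]+b[2])/2,(b[3]+b[0])/2])
        W=onz(n,e,.043); v=W[0]-W[1]
        print(n,np.round(cen,1),np.round(r[1],1),'W',onz(n,[cen],.043).round(4),'endmid',W.mean(0).round(4),'len',np.linalg.norm(v).round(4),'yaw',np.degrees(np.arctan2(v[1],v[0])).round(1))
A=cv2.resize(im[185:310,120:220],None,fx=4,fy=4,interpolation=2)
B=cv2.resize(sc[210:305,440:550],None,fx=4,fy=4,interpolation=2)
out=np.zeros((500,840,3),np.uint8); out[:500,:400]=A; out[:380,400:840]=B
cv2.imwrite('pics/crop1.png',out[:,:800])
E
```

```text
top [366.9 231. ] [10.2 39.5] W [[ 0.5465 -0.2469  0.043 ]] endmid [ 0.5471 -0.2471  0.043 ] len 0.0954 yaw -14.6
top [404.9 242.1] [10.5 66.7] W [[ 0.5201 -0.3382  0.043 ]] endmid [ 0.5208 -0.3387  0.043 ] len 0.1608 yaw -14.7
top [328.1 222.5] [ 7.1 66.5] W [[ 0.567  -0.1536  0.043 ]] endmid [ 0.5677 -0.1538  0.043 ] len 0.1606 yaw -14.3
scene [318.7 279. ] [10.3 63.9] W [[ 0.5782 -0.1557  0.043 ]] endmid [ 0.5711 -0.1556  0.043 ] len 0.1659 yaw 166.2
scene [276.9 267.7] [11.7 42.1] W [[ 0.55   -0.2473  0.043 ]] endmid [ 0.5476 -0.2469  0.043 ] len 0.1099 yaw 165.6
scene [236.2 258.4] [11.9 65.5] W [[ 0.5265 -0.3394  0.043 ]] endmid [ 0.5203 -0.3376  0.043 ] len 0.1712 yaw 165.4
```

View pics/crop1.png

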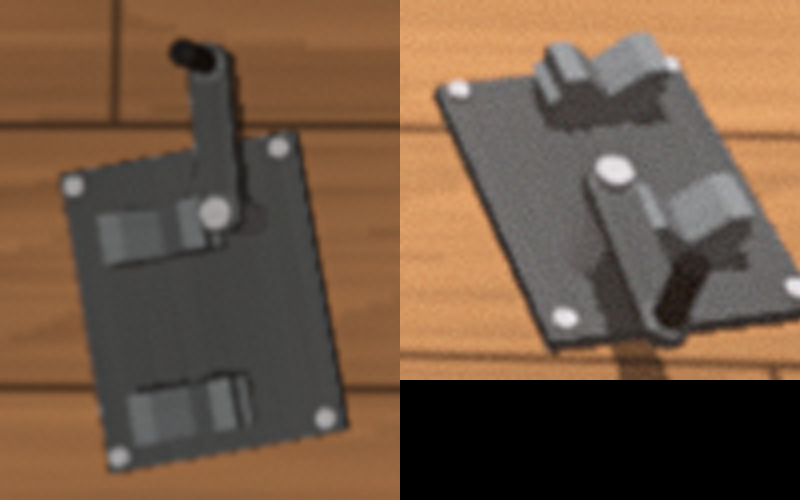

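```bash
python3 - <<'E'
from h import *
T=lambda x,y:(x/4+120-.375,y/4+185-.375); S=lambda x,y:((x-400)/4+440-.375,y/4+210-.375)
b=onz('top',[T(184,411),T(153,232)],.0534); v=b[1]-b[0]
print('blocks',b.round(4),np.linalg.norm(v),'yaw',np.degrees(np.arctan2(v[1],v[0])),b.mean(0).round(4))
s=onz('top',[T(73,186),T(278,148),T(325,418),T(119,457)],.014)
for a,c in((2,1),(3,0)): 
    w=s[a]-s[c]; w=-w; print('side',np.linalg.norm(w),np.degrees(np.arctan2(w[1],w[0])))
for a,c in((1,0),(2,3)): 
    w=s[c]-s[a]; print('cross',np.linalg.norm(w),np.degrees(np.arctan2(w[1],w[0]))-90)
print('screw mid',s.mean(0).round(4))
h=onz('top',[T(215,213)],.0874)[0]; h2=onz('scene',[S(615,170)],.0874)[0]
print('bolt',h.round(4),h2.round(4),tri([T(215,213)],[S(615,170)]))
k=tri([T(193,54)],[S(684,288)]); print('knob',k)
for y in (9.,10.,11):
  c,s_=np.cos(np.radians(y)),np.sin(np.radians(y)); 
  print(y,'seat from bolt',(h[:2]-np.array([c*.055+s_*.05, s_*.055-c*.05])).round(4))
kn=k[0][:2]-h[:2]; print('knob r',np.linalg.norm(kn),'dir',np.degrees(np.arctan2(kn[1],kn[0])))
E
```

```text
blocks [[0.4105 0.2341 0.0534]
 [0.5174 0.2544 0.0534]] 0.10875652734774376 yaw 10.771725331962895 [0.464  0.2442 0.0534]
side 0.16963255064444768 10.643027926250658
side 0.17042342684449435 10.682479722415625
cross 0.13002289518108062 10.528356040823098
cross 0.12990637103733046 10.877055536321478
screw mid [0.4756 0.2388 0.014 ]
bolt [0.5272 0.2067 0.0874] [0.531  0.2064 0.0874] (array([0.52744478, 0.20803965, 0.08331468]), np.float64(0.000174115338986557))
knob (array([0.61834517, 0.21704109, 0.10194776]), np.float64(0.0011495139869232601))
9.0 seat from bolt [0.4651 0.2475]
10.0 seat from bolt [0.4644 0.2464]
11 seat from bolt [0.4637 0.2453]
knob r 0.09168895592473596 dir 6.480310060933307
```

```bash
cat >> h.py <<'E'
def plan(*tg):
    """tg: (xyz, yaw_deg of tool y or None); chained from the measured pose"""
    s=monitor.observe(); p=s['position']; M=R.from_euler('xyz',s['tool_rot'])
    m=M.as_matrix(); print('t',round(s['clock'],2),'p',p.round(4),'yaw',np.degrees(np.arctan2(m[1,1],m[0,1])).round(2),'tilt',np.degrees(np.arccos(-m[2,0])).round(2),'F',s['force'].round(1),'w',round(s['grip_width'],4),'q',s['qpos'].round(2))
    for x,a in tg:
        d=M.inv().apply(np.array(x)-p)/.03
        a0=np.arctan2(M.as_matrix()[1,1],M.as_matrix()[0,1]); a=a0 if a is None else np.radians(a)
        c,s_=np.cos(a),np.sin(a); T=R.from_matrix(np.array([[0,c,s_],[0,s_,-c],[-1,0,0]]))
        w=(M.inv()*T).as_rotvec(degrees=True)/6
        print('->',x,'shift',d.round(2),'turn',w.round(2)); p=np.array(x); M=T
E
python3 - <<'E'
from h import *
plan(((.45,.42,.22),None),((.6,.05,.22),None),((.5205,-.3383,.15),75.4))
E
```

```text
t 0.1 p [0.1671 0.6019 0.2145] yaw 74.49 tilt 0.06 F [0.  0.1 0.4] w 0.0858 q [-1.37  0.52 -0.04  1.6   0.02  1.02 -0.11]
-> (0.45, 0.42, 0.22) shift [-0.18 -3.32 10.71] turn [0.   0.   0.01]
-> (0.6, 0.05, 0.22) shift [  0.   -10.55   8.12] turn [0. 0. 0.]
-> (0.5205, -0.3383, 0.15) shift [  2.33 -13.18   0.91] turn [-0.15  0.    0.  ]
```

Request:
arm_command --delta_pos '[[0,-0.3,0.97],[0,-0.3,0.97],[0,-0.3,0.97],[0,-0.3,0.97],[0,-0.3,0.97],[0,-0.3,0.97],[0,-0.3,0.97],[0,-0.3,0.97],[0,-0.3,0.97],[0,-0.3,0.97]]' --rotation '[[0,0,0],[0,0,0],[0,0,0],[0,0,0],[0,0,0],[0,0,0],[0,0,0],[0,0,0],[0,0,0],[0,0,0]]'

```text
clock: 1.1
position: [0.4277, 0.4328, 0.211]
tool_rot: [-2.041, 1.564, -2.304]
force: [0.3, 0.4, -0.3]
grip_width: 0.0854
```

Request:
arm_command --delta_pos '[[0,-0.9,0.8],[0,-0.96,0.74],[0,-0.96,0.74],[0,-0.96,0.74],[0,-0.96,0.74],[0,-0.96,0.74],[0,-0.96,0.74],[0,-0.96,0.74],[0,-0.96,0.74],[0,-0.96,0.74]]' --rotation '[[0,0,0],[0,0,0],[0,0,0],[0,0,0],[0,0,0],[0,0,0],[0,0,0],[0,0,0],[0,0,0],[0,0,0]]'

```text
clock: 2.1
position: [0.5738, 0.0852, 0.2093]
tool_rot: [-2.177, 1.559, -2.438]
force: [0.8, 0.6, -0.3]
grip_width: 0.0856
```

```bash
python3 - <<'E'
from h import *
plan(((.5205,-.3383,.16),75.4))
E
```

```text
t 2.1 p [0.5738 0.0852 0.2093] yaw 75.06 tilt 0.65 F [ 0.8  0.6 -0.3] w 0.0856 q [-0.31  0.46  0.08  1.72 -0.04  0.97  1.09]
-> (0.5205, -0.3383, 0.16) shift [  1.76 -14.08   1.93] turn [-0.06 -0.06  0.09]
```

Request:
arm_command --delta_pos '[[0,-0.97,0.13],[0,-0.97,0.13],[0,-0.97,0.13],[0,-0.97,0.13],[0,-0.97,0.13],[0,-0.97,0.13],[0,-0.97,0.13],[0,-0.97,0.13],[0,-0.97,0.13],[0,-0.97,0.13]]' --rotation '[[0,0,0],[0,0,0],[0,0,0],[0,0,0],[0,0,0],[0,0,0],[0,0,0],[0,0,0],[0,0,0],[0,0,0]]'

```text
clock: 3.1
position: [0.5334, -0.2194, 0.2094]
tool_rot: [-2.346, 1.556, -2.608]
force: [0.2, 0.0, 0.4]
grip_width: 0.0858
```

Request:
arm_command --delta_pos '[[0.3,-0.97,0.13],[0.3,-0.97,0.13],[0.3,-0.97,0.13],[0.3,-0.9,0.13],[0.2,-0.4,0]]' --rotation '[[0,0,0],[0,0,0],[0,0,0],[0,0,0],[0,0,0]]'

```text
clock: 3.6
position: [0.5128, -0.3531, 0.1668]
tool_rot: [-2.349, 1.555, -2.614]
force: [-0.6, 0.2, -0.6]
grip_width: 0.0858
```

```bash
python3 - <<'E'
from h import *
plan(((.5205,-.3383,.10),75.4),((.5205,-.3383,.040),75.4))
E
```

```text
t 3.6 p [ 0.5128 -0.3531  0.1668] yaw 74.85 tilt 0.92 F [-0.6  0.2 -0.6] w 0.0858 q [ 0.4   0.58  0.16  1.65 -0.09  0.92  1.89]
-> (0.5205, -0.3383, 0.1) shift [2.22 0.57 0.14] turn [-0.09 -0.11  0.11]
-> (0.5205, -0.3383, 0.04) shift [ 2.  0. -0.] turn [0. 0. 0.]
```

Request:
arm_command --delta_pos '[[0.7,0.3,0.07],[0.75,0.27,0.07],[0.75,0,0],[0,0,0],[0,0,0]]' --rotation '[[-0.09,-0.11,0.11],[0,0,0],[0,0,0],[0,0,0],[0,0,0]]'

```text
clock: 4.1
position: [0.5199, -0.3379, 0.0976]
tool_rot: [2.436, 1.569, 2.178]
force: [0.4, -0.6, -0.1]
grip_width: 0.0854
```

```bash
python3 - <<'E'
from h import *
plan(((.5205,-.3383,.040),75.4))
E
```

```text
t 4.1 p [ 0.5199 -0.3379  0.0976] yaw 75.26 tilt 0.1 F [ 0.4 -0.6 -0.1] w 0.0854 q [ 0.4   0.66  0.13  1.71 -0.11  0.78  1.89]
-> (0.5205, -0.3383, 0.04) shift [ 1.92 -0.01  0.03] turn [-0.02 -0.01 -0.01]
```

Request:
arm_command --delta_pos '[[0.6,0,0],[0.6,0,0.03],[0.5,0,0],[0.15,0,0],[0,0,0],[0,0,0]]' --rotation '[[0,0,0],[0,0,0],[0,0,0],[0,0,0],[0,0,0],[0,0,0]]'

```text
clock: 4.7
position: [0.5238, -0.339, 0.0464]
tool_rot: [-0.039, 1.565, -0.296]
force: [0.0, 0.2, 0.0]
grip_width: 0.0846
```

Request:
arm_command --delta_pos '[[0,0,0],[0,0,0],[0,0,0],[0,0,0],[0,0,0],[0,0,0],[0,0,0],[0,0,0]]' --rotation '[[0,0,0],[0,0,0],[0,0,0],[0,0,0],[0,0,0],[0,0,0],[0,0,0],[0,0,0]]' --gripper 1 --grip_force 60

```text
clock: 5.5
position: [0.5246, -0.3396, 0.0486]
tool_rot: [-0.106, 1.563, -0.363]
force: [-0.4, 0.7, -0.1]
grip_width: -0.0001
```

```bash
python3 - <<'E'
from h import *
plan(((.5205,-.3383,.040),75.4))
E
```

```text
t 5.5 p [ 0.5246 -0.3396  0.0486] yaw 75.29 tilt 0.47 F [-0.4  0.7 -0.1] w -0.0001 q [ 0.4   0.73  0.11  1.73 -0.12  0.68  1.9 ]
-> (0.5205, -0.3383, 0.04) shift [ 0.28  0.01 -0.15] turn [-0.02  0.08  0.01]
```

```bash
python3 - <<'E'
from h import *
a=optics.grab_frame('top')[:,:,::-1];b=optics.grab_frame('scene')[:,:,::-1]
A=cv2.resize(a[160:300,290:440],(400,373),interpolation=2);B=cv2.resize(b[190:330,190:360],(400,329),interpolation=2)
o=np.zeros((373,800,3),np.uint8);o[:,:400]=A;o[:329,400:]=B;cv2.imwrite('pics/g1.png',o)
cv2.imwrite('pics/g1t.png',a);cv2.imwrite('pics/g1s.png',b)
print(proj('top',[[.5246,-.3396,.0486]]),proj('scene',[[.5246,-.3396,.0486]]))
E
```

```text
[[405.8529681  240.10936827]] [[235.87497887 256.07096412]]
```

View pics/g1.png

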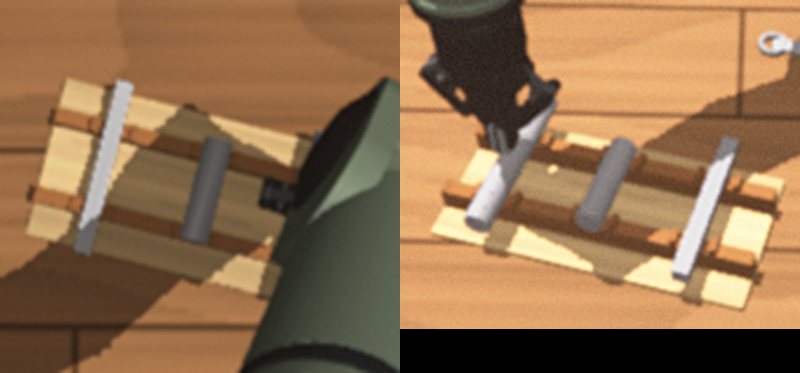

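```bash
python3 - <<'E'
from h import *
b=cv2.imread('pics/g1s.png'); c=cv2.imread('pics/scene0.png')
o=np.hstack([cv2.resize(x[205:300,195:275],(400,475),interpolation=2) for x in(b,c)])
cv2.imwrite('pics/g2.png',o)
for z in(.056,.0486,.0346): print(z,((proj('scene',[[.5246,-.3396,z]])-[195,205])*5).round(0))
E
```

```text
0.056 [[202. 244.]]
0.0486 [[204. 255.]]
0.0346 [[209. 276.]]
```

View pics/g2.png

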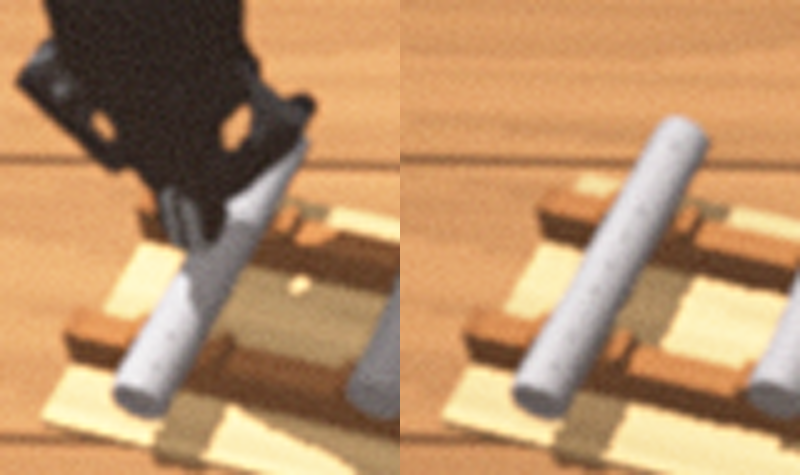

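Request:
arm_command --delta_pos '[[-0.5,0,0],[-0.5,0,0],[0,0,0]]' --rotation '[[0,0,0],[0,0,0],[0,0,0]]'

```text
clock: 5.9
position: [0.5245, -0.3397, 0.0815]
tool_rot: [-0.117, 1.562, -0.374]
force: [0.6, -0.8, 0.2]
grip_width: -0.0001
```

Request:
arm_command --delta_pos '[[0,0,0],[0,0,0],[0,0,0],[0,0,0],[0,0,0],[0,0,0],[0,0,0]]' --rotation '[[0,0,0],[0,0,0],[0,0,0],[0,0,0],[0,0,0],[0,0,0],[0,0,0]]' --gripper -1

```text
clock: 6.6
position: [0.5244, -0.3394, 0.0817]
tool_rot: [-0.099, 1.563, -0.356]
force: [-0.5, 0.4, 1.0]
grip_width: 0.0856
```

```bash
python3 - <<'E'
from h import *
plan(((.5205,-.3383,.036),75.4))
E
```

```text
t 6.6 p [ 0.5244 -0.3394  0.0817] yaw 75.29 tilt 0.47 F [-0.5  0.4  1. ] w 0.0856 q [ 0.4   0.68  0.12  1.72 -0.12  0.74  1.89]
-> (0.5205, -0.3383, 0.036) shift [ 1.52  0.01 -0.15] turn [-0.02  0.08  0.01]
```

Request:
arm_command --delta_pos '[[0.5,0,-0.1],[0.5,0,-0.05],[0.4,0,0],[0.2,0,0],[0,0,0]]' --rotation '[[0,0.08,0],[0,0,0],[0,0,0],[0,0,0],[0,0,0]]'

```text
clock: 7.1
position: [0.5193, -0.338, 0.0293]
tool_rot: [-2.923, 1.568, 3.103]
force: [0.7, 0.0, -0.2]
grip_width: 0.0857
```

```bash
python3 - <<'E'
from h import *
plan(((.5205,-.3383,.036),75.4))
b=optics.grab_frame('scene')[:,:,::-1];cv2.imwrite('pics/g3.png',cv2.resize(b[205:300,195:275],(400,475),interpolation=2))
E
```

```text
t 7.1 p [ 0.5193 -0.338   0.0293] yaw 75.29 tilt 0.14 F [ 0.7  0.  -0.2] w 0.0857 q [ 0.41  0.76  0.11  1.74 -0.12  0.65  1.9 ]
-> (0.5205, -0.3383, 0.036) shift [-0.22  0.    0.04] turn [-0.02 -0.02  0.01]
```

View pics/g3.png

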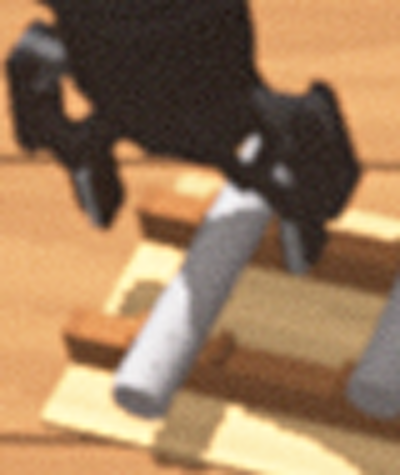

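```bash
python3 - <<'E'
from h import *
u=np.array([.254,.967,0])
for sgn,px in((-1,(105,225)),(1,(300,268))):
  for z in(.015,.03,.045,.06):
    print(sgn,px,z,((proj('scene',[np.array([.5193,-.338,z])+sgn*u*.047])-[195,205])*5+2).round(0))
plan()
E
```

```text
-1 (105, 225) 0.015 [[128. 274.]]
-1 (105, 225) 0.03 [[122. 253.]]
-1 (105, 225) 0.045 [[116. 231.]]
-1 (105, 225) 0.06 [[109. 208.]]
1 (300, 268) 0.015 [[320. 320.]]
1 (300, 268) 0.03 [[316. 298.]]
1 (300, 268) 0.045 [[312. 277.]]
1 (300, 268) 0.06 [[308. 254.]]
t 7.15 p [ 0.5194 -0.3381  0.0297] yaw 75.29 tilt 0.12 F [ 0.  -0.5 -0.2] w 0.0855 q [ 0.41  0.76  0.11  1.74 -0.12  0.65  1.9 ]
```

Request:
arm_command --delta_pos '[[0.2,0,0.03],[0.15,0,0],[0.08,0,0],[0,0,0]]' --rotation '[[0,0,0],[0,0,0],[0,0,0],[0,0,0]]'

```text
clock: 7.55
position: [0.5211, -0.3387, 0.0168]
tool_rot: [-1.857, 1.57, -2.113]
force: [0.2, 0.4, 0.4]
grip_width: 0.0857
```

Request:
arm_command --delta_pos '[[0,0,0],[0,0,0],[0,0,0],[0,0,0],[0,0,0],[0,0,0],[0,0,0]]' --rotation '[[0,0,0],[0,0,0],[0,0,0],[0,0,0],[0,0,0],[0,0,0],[0,0,0]]' --gripper 1 --grip_force 60

```text
clock: 8.25
position: [0.5216, -0.3389, 0.0178]
tool_rot: [-0.837, 1.569, -1.094]
force: [0.8, -0.4, -0.6]
grip_width: 0.0236
```

```bash
python3 - <<'E'
from h import *
plan(((.5205,-.3383,.12),75.4))
b=optics.grab_frame('scene')[:,:,::-1];cv2.imwrite('pics/g4.png',cv2.resize(b[205:300,195:275],(400,475),interpolation=2))
E
```

```text
t 8.25 p [ 0.5216 -0.3389  0.0178] yaw 75.29 tilt 0.09 F [ 0.8 -0.4 -0.6] w 0.0236 q [ 0.41  0.78  0.11  1.74 -0.13  0.63  1.9 ]
-> (0.5205, -0.3383, 0.12) shift [-3.41  0.01 -0.04] turn [-0.02  0.01  0.01]
```

Request:
arm_command --delta_pos '[[0,0,0],[0,0,0]]' --rotation '[[0,0,0],[0,0,0]]'

```text
clock: 8.5
position: [0.5216, -0.3389, 0.0178]
tool_rot: [-0.878, 1.569, -1.134]
force: [-1.0, -0.2, -0.0]
grip_width: 0.0236
```

View pics/g4.png

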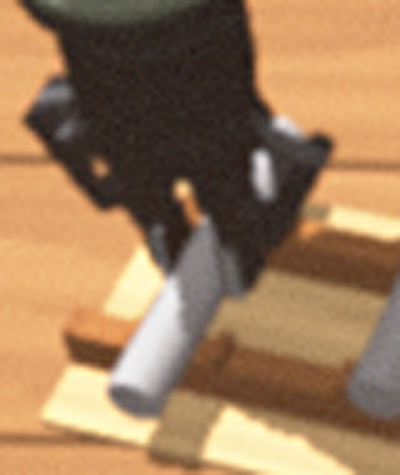

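Request:
arm_command --delta_pos '[[-0.3,0,0],[-0.4,0,0],[-0.5,0,0],[0,0,0]]' --rotation '[[0,0,0],[0,0,0],[0,0,0],[0,0,0]]'

```text
clock: 8.9
position: [0.5208, -0.3385, 0.0563]
tool_rot: [-2.475, 1.57, -2.732]
force: [0.1, -0.4, -6.2]
grip_width: 0.0233
```

```bash
python3 - <<'E'
from h import *
plan(((.5205,-.3383,.12),75.4))
b=optics.grab_frame('scene')[:,:,::-1];cv2.imwrite('pics/g5.png',cv2.resize(b[185:300,185:285],(500,575),interpolation=2))
E
```

```text
t 8.9 p [ 0.5208 -0.3385  0.0563] yaw 75.28 tilt 0.07 F [ 0.1 -0.4 -6.2] w 0.0233 q [ 0.4   0.72  0.12  1.73 -0.12  0.7   1.9 ]
-> (0.5205, -0.3383, 0.12) shift [-2.12  0.   -0.01] turn [-0.02 -0.01  0.01]
```

View pics/g5.png

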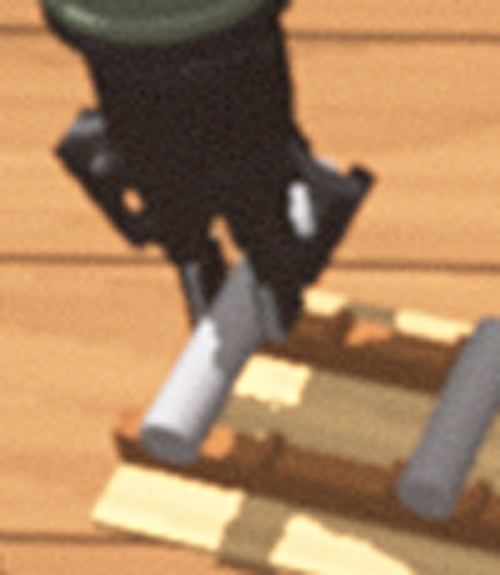

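Request:
arm_command --delta_pos '[[-0.6,0,0],[-0.8,0,0],[-0.8,0,0],[-0.8,0,0],[-0.4,0.3,0]]' --rotation '[[0,0,0],[0,0,0],[0,0,0],[0,0,0],[0,0,0]]'

```text
clock: 9.45
position: [0.5205, -0.3289, 0.1579]
tool_rot: [3.096, 1.563, 2.838]
force: [0.1, -0.9, -6.2]
grip_width: 0.024
```

```bash
python3 - <<'E'
from h import *
plan(((.464,.2447,.16),None),((.464,.2447,.16),100.6))
e=onz('scene',[(219,272.6)],.0815)[0]; print(e, (e-[.5208,-.3385,0])@[np.cos(np.radians(-14.6)),np.sin(np.radians(-14.6)),0])
E
```

```text
t 9.45 p [ 0.5205 -0.3289  0.1579] yaw 75.21 tilt 0.44 F [ 0.1 -0.9 -6.2] w 0.024 q [ 0.37  0.58  0.15  1.68 -0.1   0.9   1.87]
-> (0.464, 0.2447, 0.16) shift [-1.000e-02  1.801e+01 -6.700e+00] turn [ 0.   -0.07 -0.  ]
-> (0.464, 0.2447, 0.16) shift [0. 0. 0.] turn [-4.23  0.    0.  ]
[ 0.59700801 -0.35680411  0.0815    ] 0.07836109134828942
```

Request:
arm_command --delta_pos '[[0,0.6,-0.2],[0,0.95,-0.35],[0,0.95,-0.35],[0,0.95,-0.35],[0,0.95,-0.35],[0,0.95,-0.35],[0,0.95,-0.35],[0,0.95,-0.35],[0,0.95,-0.35],[0,0.95,-0.35]]' --rotation '[[0,0,0],[0,0,0],[0,0,0],[0,0,0],[0,0,0],[0,0,0],[0,0,0],[0,0,0],[0,0,0],[0,0,0]]'

```text
clock: 10.45
position: [0.4833, -0.0149, 0.1503]
tool_rot: [3.076, 1.552, 2.824]
force: [1.4, 0.3, -6.9]
grip_width: 0.0237
```

```bash
python3 - <<'E'
from h import *
plan(((.464,.2447,.15),None),((.464,.2447,.15),100.6))
E
```

```text
t 10.45 p [ 0.4833 -0.0149  0.1503] yaw 75.51 tilt 1.08 F [ 1.4  0.3 -6.9] w 0.0237 q [-0.17  0.4   0.11  2.02 -0.07  0.74  1.3 ]
-> (0.464, 0.2447, 0.15) shift [ 0.07  8.22 -2.79] turn [ 0.   -0.18 -0.01]
-> (0.464, 0.2447, 0.15) shift [0. 0. 0.] turn [-4.18  0.    0.  ]
```

Request:
arm_command --delta_pos '[[0,0.95,-0.33],[0,0.95,-0.33],[0,0.95,-0.33],[0,0.95,-0.33],[0,0.95,-0.33],[0,0.95,-0.33],[0,0.95,-0.33],[0,0.6,-0.2],[0,0.2,0],[0,0,0]]' --rotation '[[0,-0.1,0],[0,-0.08,0],[0,0,0],[0,0,0],[0,0,0],[0,0,0],[0,0,0],[-0.3,0,0],[-0.5,0,0],[-0.5,0,0]]'

```text
clock: 11.45
position: [0.4454, 0.2429, 0.141]
tool_rot: [-3.017, 1.557, -3.109]
force: [0.5, -0.7, -6.5]
grip_width: 0.024
```

Request:
arm_command --delta_pos '[[0,0,0],[0,0,0],[0,0,0],[0,0,0],[0,0,0],[0,0,0]]' --rotation '[[-0.7,0,0],[-0.7,0,0],[-0.7,0,0],[-0.5,0,0],[-0.3,0,0],[0,0,0]]'

```text
clock: 12.05
position: [0.4385, 0.2436, 0.1364]
tool_rot: [3.105, 1.549, -2.94]
force: [-1.0, -0.4, -6.3]
grip_width: 0.0239
```

```bash
python3 - <<'E'
from h import *
plan(((.464,.2447,.08),100.6))
E
```

```text
t 12.05 p [0.4385 0.2436 0.1364] yaw 103.6 tilt 1.22 F [-1.  -0.4 -6.3] w 0.0239 q [-0.57  0.45 -0.07  1.98  0.03  0.74  1.16]
-> (0.464, 0.2447, 0.08) shift [ 1.86 -0.17  0.88] turn [ 0.5 -0.2 -0. ]
```

Request:
arm_command --delta_pos '[[0,-0.1,0.4],[0.2,-0.07,0.4],[0.6,0,0],[0.6,0,0],[0.3,0,0],[0,0,0],[0,0,0]]' --rotation '[[0.3,-0.2,0],[0.2,0,0],[0,0,0],[0,0,0],[0,0,0],[0,0,0],[0,0,0]]'

```text
clock: 12.75
position: [0.4686, 0.2439, 0.0819]
tool_rot: [-0.045, 1.567, 0.125]
force: [0.4, 0.1, -5.3]
grip_width: 0.024
```

```bash
python3 - <<'E'
from h import *
plan(((.464,.2447,.032),100.6))
a=optics.grab_frame('top')[:,:,::-1];b=optics.grab_frame('scene')[:,:,::-1]
A=cv2.resize(a[185:310,120:220],None,fx=4,fy=4,interpolation=2)
B=cv2.resize(b[190:310,440:540],None,fx=4,fy=4,interpolation=2)
o=np.zeros((500,800,3),np.uint8); o[:500,:400]=A; o[:480,400:800]=B
cv2.imwrite('pics/p1.png',o)
E
```

```text
t 12.75 p [0.4686 0.2439 0.0819] yaw 99.78 tilt 0.23 F [ 0.4  0.1 -5.3] w 0.024 q [-0.57  0.56 -0.04  1.97  0.04  0.61  1.11]
-> (0.464, 0.2447, 0.032) shift [ 1.66  0.05 -0.15] turn [-0.14  0.04  0.  ]
```

View pics/p1.png

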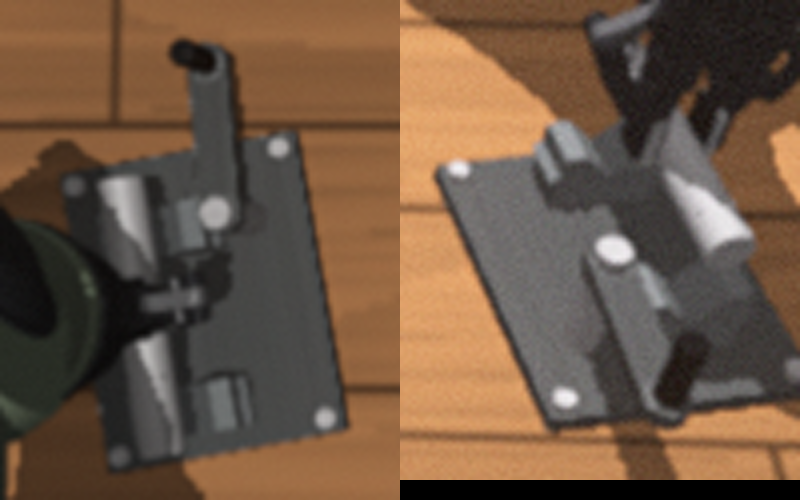

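```bash
python3 - <<'E'
from h import *
T=lambda x,y:(x/4+120-.375,y/4+185-.375); S=lambda x,y:((x-400)/4+440-.375,y/4+190-.375)
e=onz('top',[T(123,179),T(160,457)],.107); v=e[0]-e[1]; print(e.round(4),e.mean(0).round(4),np.linalg.norm(v),np.degrees(np.arctan2(v[1],v[0])))
f=onz('scene',[S(733,247)],.107)[0]; print('front end scene',f.round(4))
c=np.array([.464,.2447]); print('predicted front',np.array([.4686,.2439])+.08*np.array([np.cos(np.radians(10)),np.sin(np.radians(10))]))
E
```

```text
[[0.5457 0.254  0.107 ]
 [0.3874 0.2302 0.107 ]] [0.4666 0.2421 0.107 ] 0.1600909351887927 8.555106813825056
front end scene [0.5444 0.2572 0.107 ]
predicted front [0.54738462 0.25779185]
```

Request:
arm_command --delta_pos '[[0.1,0.08,-0.09],[0.35,0,0],[0.4,0,0],[0.3,0,0],[0.1,0,0],[0,0,0],[0,0,0]]' --rotation '[[-0.15,0.03,0],[0,0,0],[0,0,0],[0,0,0],[0,0,0],[0,0,0],[0,0,0]]'

```text
clock: 13.55
position: [0.4656, 0.2466, 0.0422]
tool_rot: [0.288, 1.568, 0.476]
force: [0.7, -0.6, -5.9]
grip_width: 0.0239
```

```bash
python3 - <<'E'
from h import *
plan(((.4655,.2457,.028),100.6))
E
```

```text
t 13.55 p [0.4656 0.2466 0.0422] yaw 100.78 tilt 0.13 F [ 0.7 -0.6 -5.9] w 0.0239 q [-0.57  0.63 -0.04  1.98  0.05  0.53  1.11]
-> (0.4655, 0.2457, 0.028) shift [ 0.47 -0.03 -0.01] turn [ 0.03  0.02 -0.01]
```

Request:
arm_command --delta_pos '[[0.12,-0.03,0],[0.12,0,0],[0.06,0,0],[0.05,0,0]]' --rotation '[[0,0,0],[0,0,0],[0,0,0],[0,0,0]]'

```text
clock: 13.95
position: [0.4664, 0.2458, 0.0316]
tool_rot: [0.309, 1.567, 0.497]
force: [0.2, 0.3, -6.2]
grip_width: 0.0239
```

Request:
arm_command --delta_pos '[[0.04,0,0],[0.04,0,0]]' --rotation '[[0,0,0],[0,0,0]]'

```text
clock: 14.15
position: [0.4666, 0.2464, 0.0294]
tool_rot: [0.413, 1.566, 0.601]
force: [-3.8, 2.9, 12.8]
grip_width: 0.0236
```

Request:
arm_command --delta_pos '[[-0.01,0,0],[0,0,0]]' --rotation '[[0,0,0],[0,0,0]]'

```text
clock: 14.35
position: [0.4667, 0.2467, 0.0299]
tool_rot: [0.439, 1.566, 0.627]
force: [-1.1, 0.6, -6.5]
grip_width: 0.0235
```

Request:
arm_command --delta_pos '[[0.03,0,0],[0.03,0,0]]' --rotation '[[0,0,0],[0,0,0]]'

```text
clock: 14.55
position: [0.4669, 0.2473, 0.0286]
tool_rot: [0.495, 1.564, 0.683]
force: [-5.0, 2.6, 11.1]
grip_width: 0.0238
```

Request:
arm_command --delta_pos '[[0.02,0.03,0],[0.0,0.0,0]]' --rotation '[[0,0,0],[0,0,0]]'

```text
clock: 14.75
position: [0.4669, 0.2479, 0.0282]
tool_rot: [0.44, 1.564, 0.628]
force: [-0.6, 0.6, -0.3]
grip_width: 0.0238
```

```bash
python3 - <<'E'
from h import *
plan(((.4655,.2457,.028),100.6)); print(monitor.observe()['moment'])
E
```

```text
t 14.75 p [0.4669 0.2479 0.0282] yaw 100.77 tilt 0.37 F [-0.6  0.6 -0.3] w 0.0238 q [-0.57  0.65 -0.04  1.99  0.05  0.5   1.11]
-> (0.4655, 0.2457, 0.028) shift [ 0.01 -0.06 -0.06] turn [ 0.03  0.06 -0.03]
[ 0.00365297  0.34318775 -0.18149856]
```

Request:
arm_command --delta_pos '[[0,0,0],[0,0,0],[0,0,0],[0,0,0],[0,0,0]]' --rotation '[[0,0,0],[0,0,0],[0,0,0],[0,0,0],[0,0,0]]' --gripper -0.3

```text
clock: 15.25
position: [0.4676, 0.2482, 0.0284]
tool_rot: [0.414, 1.563, 0.602]
force: [0.0, 0.9, 1.0]
grip_width: 0.0556
```

Request:
arm_command --delta_pos '[[-0.3,0,0],[-0.7,0,0],[-0.9,0,0],[-0.9,0,0],[-0.9,0,0],[-0.7,0,0],[0,0,0]]' --rotation '[[0,0,0],[0,0,0],[0,0,0],[0,0,0],[0,0,0],[0,0,0],[0,0,0]]'

```text
clock: 15.95
position: [0.4663, 0.2474, 0.1689]
tool_rot: [0.433, 1.563, 0.621]
force: [0.2, -0.4, -0.4]
grip_width: 0.0552
```

```bash
python3 - <<'E'
from h import *
plan(((.6175,.2165,.17),None))
E
```

```text
t 15.95 p [0.4663 0.2474 0.1689] yaw 100.78 tilt 0.46 F [ 0.2 -0.4 -0.4] w 0.0552 q [-0.56  0.42 -0.05  1.91  0.03  0.8   1.13]
-> (0.6175, 0.2165, 0.17) shift [-0.01 -1.95  4.76] turn [-0.    0.07 -0.03]
```

Request:
arm_command --delta_pos '[[0,-0.3,0.7],[0,-0.35,0.9],[0,-0.35,0.9],[0,-0.35,0.9],[0,-0.35,0.8],[0,-0.2,0.4],[0,0,0],[0,0,0]]' --rotation '[[0.2,0.07,0],[0.3,0,0],[0.2,0,0],[0,0,0],[0,0,0],[0,0,0],[0,0,0],[0,0,0]]'

```text
clock: 16.75
position: [0.6139, 0.2085, 0.1689]
tool_rot: [2.031, 1.567, 2.145]
force: [-0.1, 0.0, 0.1]
grip_width: 0.0552
```

```bash
python3 - <<'E'
from h import *
plan(((.6185,.2175,.10),96.5))
E
```

```text
t 16.75 p [0.6139 0.2085 0.1689] yaw 96.53 tilt 0.24 F [-0.1  0.   0.1] w 0.0552 q [-0.41  0.61 -0.01  1.58  0.    0.96  1.27]
-> (0.6185, 0.2175, 0.1) shift [2.3  0.27 0.19] turn [ 0.   -0.02 -0.04]
```

Request:
arm_command --delta_pos '[[0.1,0.27,0.19],[0.6,0,0],[0.6,0,0],[0.4,0,0],[0,0,0],[0,0,0]]' --rotation '[[0,0,0],[0,0,0],[0,0,0],[0,0,0],[0,0,0],[0,0,0]]'

```text
clock: 17.35
position: [0.6161, 0.2237, 0.1168]
tool_rot: [1.88, 1.565, 1.999]
force: [0.2, 0.2, 0.8]
grip_width: 0.0553
```

```bash
python3 - <<'E'
from h import *
plan(((.6185,.2175,.085),96.5))
E
```

```text
t 17.35 p [0.6161 0.2237 0.1168] yaw 96.82 tilt 0.36 F [0.2 0.2 0.8] w 0.0553 q [-0.43  0.68 -0.01  1.6   0.    0.87  1.25]
-> (0.6185, 0.2175, 0.085) shift [ 1.06 -0.22  0.06] turn [ 0.05 -0.02 -0.06]
```

Request:
arm_command --delta_pos '[[0.1,-0.2,0.06],[0.35,0,0],[0.35,0,0],[0.2,0,0],[0,0,0],[0,0,0]]' --rotation '[[0.05,-0.02,-0.06],[0,0,0],[0,0,0],[0,0,0],[0,0,0],[0,0,0]]'

```text
clock: 17.95
position: [0.6194, 0.2177, 0.0856]
tool_rot: [-0.2, 1.569, -0.087]
force: [-0.1, -0.1, 0.4]
grip_width: 0.056
```

```bash
python3 - <<'E'
from h import *
plan(((.6185,.2175,.085),96.5))
a=optics.grab_frame('top')[:,:,::-1];b=optics.grab_frame('scene')[:,:,::-1]
A=cv2.resize(a[185:310,120:220],None,fx=4,fy=4,interpolation=2)
B=cv2.resize(b[200:320,450:550],None,fx=4,fy=4,interpolation=2)
o=np.zeros((500,800,3),np.uint8); o[:500,:400]=A; o[:480,400:800]=B
cv2.imwrite('pics/k1.png',o)
E
```

```text
t 17.95 p [0.6194 0.2177 0.0856] yaw 96.48 tilt 0.12 F [-0.1 -0.1  0.4] w 0.056 q [-0.42  0.72 -0.01  1.61  0.01  0.81  1.25]
-> (0.6185, 0.2175, 0.085) shift [ 0.02 -0.   -0.03] turn [-0.    0.02  0.  ]
```

View pics/k1.png

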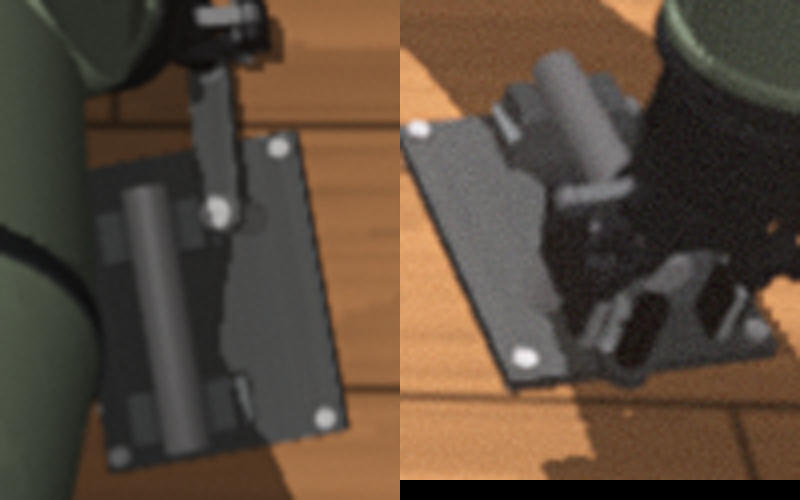

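Request:
arm_command --delta_pos '[[0,0,0],[0,0,0],[0,0,0],[0,0,0],[0,0,0],[0,0,0]]' --rotation '[[0,0,0],[0,0,0],[0,0,0],[0,0,0],[0,0,0],[0,0,0]]' --gripper 1 --grip_force 20

```text
clock: 18.65
position: [0.6198, 0.218, 0.0867]
tool_rot: [0.014, 1.567, 0.128]
force: [-0.7, 0.5, -1.7]
grip_width: 0.0149
```

```bash
python3 - <<'E'
from h import *
plan()
E
```

```text
t 18.65 p [0.6198 0.218  0.0867] yaw 96.49 tilt 0.2 F [-0.7  0.5 -1.7] w 0.0149 q [-0.42  0.72 -0.01  1.61  0.01  0.81  1.25]
```

Request:
arm_command --delta_pos '[[0,0.1,0],[0,0.2,-0.01],[0,0.2,-0.01],[0,0.2,-0.01],[0,0.2,-0.01],[0,0.2,-0.01]]' --rotation '[[-0.3,0,0],[-0.65,0,0],[-0.65,0,0],[-0.65,0,0],[-0.65,0,0],[-0.65,0,0]]'

```text
clock: 19.25
position: [0.61, 0.2511, 0.0867]
tool_rot: [-0.279, 1.566, 0.226]
force: [0.1, 0.9, -1.3]
grip_width: 0.0151
```

```bash
cat >> h.py <<'E'
def arc():
    plan(); s=monitor.observe(); d=s['position'][:2]-[.5304,.2078]; print('r',np.linalg.norm(d).round(4),'tangent yaw',np.degrees(np.arctan2(d[1],d[0])).round(1)+90)
E
python3 -c "
from h import *
arc()"
```

```text
t 19.25 p [0.61   0.2511 0.0867] yaw 118.95 tilt 0.29 F [ 0.1  0.9 -1.3] w 0.0151 q [-0.41  0.72 -0.11  1.6   0.1   0.82  1.51]
r 0.0906 tangent yaw 118.5
```

Request:
arm_command --delta_pos '[[0,0.2,-0.01],[0,0.2,-0.02],[0,0.2,-0.025],[0,0.2,-0.03],[0,0.2,-0.04],[0,0.2,-0.045]]' --rotation '[[-0.35,0,0],[-0.35,0,0],[-0.35,0,0],[-0.35,0,0],[-0.35,0,0],[-0.35,0,0]]'

```text
clock: 19.85
position: [0.5854, 0.2796, 0.0868]
tool_rot: [-0.569, 1.562, 0.174]
force: [4.9, 0.9, -4.7]
grip_width: 0.0152
```

```bash
python3 -c "
from h import *
arc()"
```

```text
t 19.85 p [0.5854 0.2796 0.0868] yaw 132.56 tilt 0.48 F [ 4.9  0.9 -4.7] w 0.0152 q [-0.43  0.7  -0.17  1.64  0.16  0.81  1.65]
r 0.0905 tangent yaw 142.5
```

Request:
arm_command --delta_pos '[[0,0.205,-0.045],[0,0.2,-0.05],[0,0.2,-0.06],[0,0.2,-0.07],[0,0.195,-0.075],[0,0.19,-0.085]]' --rotation '[[-0.28,0,0],[-0.28,0,0],[-0.28,0,0],[-0.28,0,0],[-0.28,0,0],[-0.28,0,0]]'

```text
clock: 20.45
position: [0.5482, 0.296, 0.0867]
tool_rot: [-0.93, 1.563, 0.005]
force: [4.1, -0.1, -0.9]
grip_width: 0.0151
```

```bash
python3 -c "
from h import *
arc()"
```

```text
t 20.45 p [0.5482 0.296  0.0867] yaw 143.55 tilt 0.44 F [ 4.1 -0.1 -0.9] w 0.0151 q [-0.44  0.67 -0.22  1.71  0.2   0.78  1.74]
r 0.09 tangent yaw 168.6
```

Request:
arm_command --delta_pos '[[0,0.187,-0.095],[0,0.183,-0.105],[0,0.18,-0.11],[0,0.14,-0.09],[0,0.09,-0.06]]' --rotation '[[-0.28,0,0],[-0.28,0,0],[-0.28,0,0],[-0.2,0,0],[-0.1,0,0]]'

```text
clock: 20.95
position: [0.5182, 0.2993, 0.0868]
tool_rot: [-0.765, 1.562, 0.302]
force: [2.5, -0.1, -2.0]
grip_width: 0.0148
```

```bash
python3 -c "
from h import *
arc()"
```

```text
t 20.95 p [0.5182 0.2993 0.0868] yaw 151.15 tilt 0.5 F [ 2.5 -0.1 -2. ] w 0.0148 q [-0.45  0.64 -0.26  1.77  0.23  0.74  1.81]
r 0.0924 tangent yaw 187.6
```

Request:
arm_command --delta_pos '[[0,0.053,-0.041],[0,0.053,-0.041],[0,0.053,-0.041]]' --rotation '[[0,0,0],[0,0,0],[0,0,0]]'

```text
clock: 21.25
position: [0.5118, 0.2982, 0.0868]
tool_rot: [-0.758, 1.562, 0.309]
force: [6.6, 3.3, -1.3]
grip_width: 0.0152
```

Request:
arm_command --delta_pos '[[0,0.053,-0.045],[0,0.053,-0.045],[0,0.053,-0.045]]' --rotation '[[0,0,0],[0,0,0],[0,0,0]]'

```text
clock: 21.55
position: [0.5117, 0.2981, 0.0872]
tool_rot: [-0.666, 1.55, 0.398]
force: [18.3, 7.2, -14.5]
grip_width: 0.0151
```

```bash
python3 -c "
from h import *
arc()"
```

```text
t 21.55 p [0.5117 0.2981 0.0872] yaw 150.97 tilt 1.19 F [ 18.3   7.2 -14.5] w 0.0151 q [-0.45  0.63 -0.25  1.8   0.23  0.72  1.8 ]
r 0.0922 tangent yaw 191.7
```

Request:
arm_command --delta_pos '[[0,0,0],[0,0,0]]' --rotation '[[0,0,0],[0,0,0]]'

```text
clock: 21.75
position: [0.5121, 0.2982, 0.087]
tool_rot: [-0.65, 1.549, 0.413]
force: [-0.8, 1.9, 1.6]
grip_width: 0.0151
```

Request:
arm_command --delta_pos '[[0,0,0],[0,0,0],[0,0,0],[0,0,0],[0,0,0]]' --rotation '[[0,0,0],[0,0,0],[0,0,0],[0,0,0],[0,0,0]]' --gripper -0.3

```text
clock: 22.25
position: [0.511, 0.297, 0.0868]
tool_rot: [-0.709, 1.552, 0.353]
force: [-0.3, 0.3, -0.2]
grip_width: 0.0555
```

Request:
arm_command --delta_pos '[[-0.3,0,0],[-0.7,0,0],[-0.9,0,0],[-0.9,0,0],[-0.9,0,0],[-0.9,0,0],[-0.5,0,0],[0,0,0]]' --rotation '[[0,0,0],[0,0,0],[0,0,0],[0,0,0],[0,0,0],[0,0,0],[0,0,0],[0,0,0]]'

```text
clock: 23.05
position: [0.5074, 0.2958, 0.2502]
tool_rot: [-0.683, 1.552, 0.379]
force: [-0.8, -0.1, -0.0]
grip_width: 0.0557
```

```bash
python3 -c "
from h import *
plan(((.35,.48,.25),None))"
```

```text
t 23.05 p [0.5074 0.2958 0.2502] yaw 150.89 tilt 1.1 F [-0.8 -0.1 -0. ] w 0.0557 q [-0.42  0.43 -0.3   1.67  0.15  1.05  1.87]
-> (0.35, 0.48, 0.25) shift [-0.04  7.57  2.81] turn [0.   0.14 0.12]
```

Move aside to see the fixture.

Request:
arm_command --delta_pos '[[0,0.5,0.2],[0,0.9,0.35],[0,0.9,0.35],[0,0.9,0.35],[0,0.9,0.35],[0,0.9,0.35],[0,0.9,0.35],[0,0.5,0.2],[0,0,0]]' --rotation '[[0,0,0],[0,0,0],[0,0,0],[0,0,0],[0,0,0],[0,0,0],[0,0,0],[0,0,0],[0,0,0]]'

```text
clock: 23.95
position: [0.363, 0.463, 0.2448]
tool_rot: [-0.768, 1.559, 0.298]
force: [0.6, 0.0, -0.3]
grip_width: 0.0556
```

```bash
python3 - <<'E'
from h import *
plan()
a=optics.grab_frame('top')[:,:,::-1];b=optics.grab_frame('scene')[:,:,::-1]
A=cv2.resize(a[185:310,120:220],None,fx=4,fy=4,interpolation=2)
B=cv2.resize(b[200:320,450:550],None,fx=4,fy=4,interpolation=2)
o=np.zeros((500,800,3),np.uint8); o[:500,:400]=A; o[:480,400:800]=B
cv2.imwrite('pics/f1.png',o)
E
```

```text
t 23.95 p [0.363  0.463  0.2448] yaw 151.06 tilt 0.7 F [ 0.6  0.  -0.3] w 0.0556 q [-0.76  0.45 -0.35  1.66  0.18  1.06  1.47]
```

View pics/f1.png

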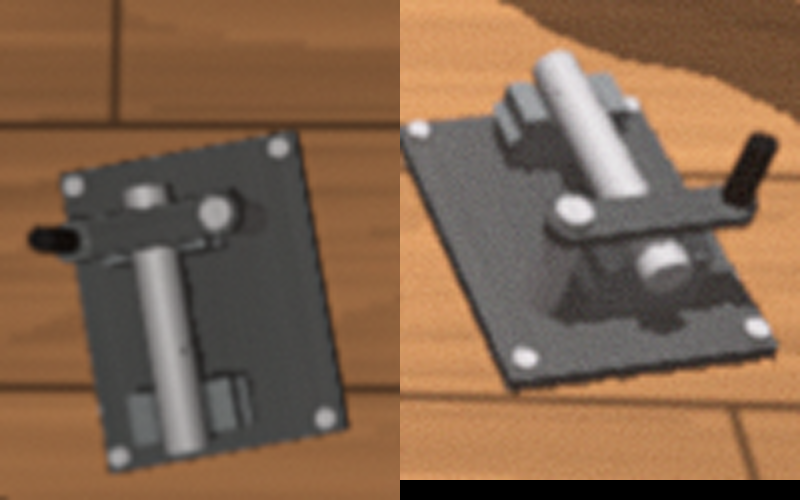

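```bash
python3 - <<'E'
from h import *
T=lambda x,y:(x/4+120-.375,y/4+185-.375)
e=onz('top',[T(146,186),T(185,452)],.056); s=np.array([.464,.2447]); u=np.array([np.cos(np.radians(10.7)),np.sin(np.radians(10.7))])
d=(e[:,:2]-s); print('along',(d@u).round(4),'lateral',(d@[-u[1],u[0]]).round(4))
h=onz('top',[T(215,213)],.0874)[0]; k=onz('top',[T(72,243)],.082)[0]; v=k-h; print('strap dir',np.degrees(np.arctan2(v[1],v[0]))-100.7,np.linalg.norm(v))
print(bot.job_done())
E
```

```text
along [ 0.0819 -0.0786] lateral [-0.0017  0.0022]
strap dir 0.8092516085481947 0.08759453786834202
the job is handed in; nothing more can be done
None
```

The long round bar is lying in both V-blocks, the clamp strap is shut straight across it, and the job was handed in at about 24 s with the gripper open and clear.

**Bar:** the last picture puts the bar ends at +82 and −79 mm from the seat centre, so it sticks out equally to within about 2 mm. It lies along the grooves to within about 2 mm sideways. The wrist carried no weight just before I let go, with the bar at the expected seated height.

**Strap:** I gripped the knob and swung it round until it stalled against the stop at about 18 N. The last picture shows it within about 1° of straight across the bar.

**What went wrong or disagreed:**
- **First grasp:** it closed on nothing, because the fingertips were about 20 mm higher than the measured tool height and the stated tip length imply. I saw this in the pictures, went lower and gripped the bar; the misses did not move it.
- **Lowering the bar:** it met the V-blocks with brief forces of up to about 19 N before it settled.
- **Gripper opening:** it read 23.6 mm on the 26 mm bar and 15 mm on the 16 mm knob, slightly low both times.

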